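Feel out and empty the burnishing-ball tin

TASK

Lift the spouted steel tin off the luthier's bench and tip it only a little towards its spout, until the weight of the two balls hidden inside rolls forward against the ramp; pause there a moment with neither ball out. Then tip it further and pour both balls into the square wooden tray, and stand the tin flat on the bench again.

Things in the scene. Friction and masses are not known exactly. Their poses are not given: they have to be found in the camera images.
- tin: plain roofed steel box tin, 140 (x) x 46 (y) x 60 mm high, 200 g; origin: centre of underside. Spout at its +x end, facing the robot side (world -x) within 25 deg: the roof stops 18 mm short, side walls there 36 mm high. Inside, level floor, then from x = 20 mm a 22 deg ramp up to the lip at x = 70, z = 23 mm. Grip across its width from above at mid-length. The like-sized lidded tin with a knob is not it
- tray: square open tray of dark wood, fixed to the bench, 140 x 140 mm outside, 40 mm high, walls and floor 4 to 5 mm; origin at the centre of its underside, z up, sides along its x and y
- ball1_center (a point): polished steel ball, 22 mm across, 30 to 60 g; the point is its centre. Starts hidden in the level rear part of the tin, free to roll. With the tin tipped spout down by 8 to 18 deg both balls roll forward and rest against the foot of the ramp, one behind or beside the other; they leave over the lip past about 25 deg, surely by 45
- ball2_center (a point): the second ball, just like the first and just ahead of it in the tin at the start; the point is its centre

How it is judged:
By the outcome, as a careful person would: the job done as asked, in the order asked, and still so for the second after the job is handed in, with the robot touching nothing.
It also fails if it takes over 72 s, if anything falls off the work surface, if the arm or the gripper's body presses on something with over 40 N, if the wrist force passes 120 N, or if a joint passes its speed limit or range.

ROBOT

A 7-joint arm with a two-finger parallel gripper is mounted at the origin on the work surface. World frame = base frame: x ahead of the robot, y to its left, z up, the work surface at z = 0. Lengths are in m, angles in rad, forces in N, time in s.
With the tool pointing down it reaches from about 0.4 to 0.875 m from the base axis. Payload 4.4 kg.
Tool frame: the origin (TCP) lies at the very end of the fingers, on their centre line; the grasp point (between the pads) lies 19 mm behind it; z points along the fingers, y is the direction in which the jaws open and shut (so a half turn about z gives the same grasp; the last joint's range is limited). The gripper opens to 85 mm and grips with 20 to 120 N. Pads are 22 mm wide; open, the fingers measure 114 mm over their backs; the gripper's body (76 mm by 85 mm) begins 54 mm behind the grasp point. The pads swing forward as they close: fully open they stand 13 mm farther back than shut.
Start: joints at [-1.213, 0.628, 0.038, 1.517, -0.027, 0.996, -0.02], TCP at [0.267, 0.593, 0.231] pointing down, gripper open.
Joint ranges: [-3.06, 3.06], [-0.37, 2.12], [-1.25, 1.32], [0.18, 2.47], [-1.1, 4.24], [0.23, 1.98], [-2.94, 2.94]. Speed limits (rad/s): [2.57, 2.57, 3.14, 3.14, 3.14, 3.14, 3.14].

INTERFACE

Orientations are given as a unit quaternion [w, x, y, z].
In Python, from bench import observe, get_image, calibration, job_done, boxes_of, trace gives the robot as it stands.
- The arm moves only by the shell command python3 -m crank 'ROWS'. ROWS is JSON, a list of rows, each a list of 3 entries, a list of its own where there are three numbers: the turn, a rotation vector about the tool's x, y, z in degrees, then the shift along the tool's x, y, z in mm, then the finger opening in mm, from 0 to 85.4. In form: [[[ax, ay, az], [tx, ty, tz], fingers], ...]. A call has 1 to 10 rows; each row is the pose to reach, as a shift and turn from the pose measured when the call began, along the tool's axes at that moment; what a row does not reach only later rows make up. A row lasts 1/8 s, in which the tool goes at most 62.5 mm and 10.7 degrees, less where a joint would pass 70% of its speed; a pose out of reach is approached as far as the arm can. A call with a gripper value outside its range is refused whole. The fingers move at their own pace and stop on an object; the grip force is fixed at half the most. Time passes only in rows, so rows that repeat a pose let the fingers close. It gives the time, the measured TCP pose, the force and the opening at its end, in the units of the state.
- observe(): the state, without advancing time (a new reading comes with each control period).
- get_image(name): name is "scene" or "top"; returns the picture (400x640x3 uint8, red, green, blue); there is no depth.
- calibration(name): a dict with "camera_matrix" (3x3 intrinsics, pixels), "xyz" and "orientation" of the camera in the world. Camera axes: x right, y down, z forward; pixel columns grow to the right and rows downward; lengths in m; the calibration is good to about 2 mm. A picture is of the moment at which its call begins. calibration takes no time and is no camera call.
- job_done(): hands the job in, once; it reports no verdict.
Trained networks look in the newest picture that a camera, given by its name, has taken for a name from the list of things; names that differ only in an ending like _2 or _b are one class to them, and where a whole thing is asked for, a point or a joint stands for the part that bears it (a point fixed in the world has none). Each returns a list of dicts, best first, with "score" (0 to 1); they miss things now and then, are a little off and sometimes report something else, mostly with a low value. They report only what shows in the picture. A call takes as long as a camera call.
- boxes_of(target, camera): "location" ([x, y, z] in m, in world coordinates, good to about 4 mm: the middle of the surface that is visible of it).
- trace(target, camera): "mask" (400x640 bool, what is visible of it).
The state is a dict: "t": time; "joint_positions": joint angles; "qd": joint speeds; "joint_efforts": joint torques, N m; "tcp_pos": TCP position; "orientation": TCP orientation; "contact_force": force on the tool from outside, world axes, zero at the start; "wrist_torque": the same for the moment, N m; "width": finger opening in m.
Only numpy, scipy, OpenCV 4.12 (cv2) and the standard library are available. Lean on these libraries where they do the work, as an engineer would, in place of code of your own. Each camera call takes 0.05 s, during which the arm holds its last target. There are 200 camera calls.

## Working session

There is one attempt and no reset: what is moved stays moved. The work goes in short steps, Python scripts to look and compute and a shell command to move; the robot and the scene stay as the last step left them, time stands still between calls to the robot, and variables do not carry over. Pictures are saved under pics/ and viewed, about 8 in all and at most 12, crops included, and the job is handed in when it is done.

```bash
mkdir -p pics
cat > h.py <<'E'
import numpy as np,cv2
from bench import *
from scipy.spatial.transform import Rotation as R
def rot(q): return R.from_quat([q[1],q[2],q[3],q[0]])
def save(c,n):
    im=get_image(c); cv2.imwrite(f'pics/{n}.png',im[:,:,::-1]); return im
def ray(c,u,v,z):
    k=calibration(c); d=rot(k['orientation']).apply(np.linalg.inv(k['camera_matrix'])@[u,v,1]); p=np.array(k['xyz']); return p+d*(z-p[2])/d[2]
def proj(c,P):
    k=calibration(c); q=rot(k['orientation']).inv().apply(np.atleast_2d(P)-np.array(k['xyz']))@np.array(k['camera_matrix']).T; return q[:,:2]/q[:,2:]
E
python3 - <<'E'
from h import *
a=save('scene','s0');b=save('top','t0')
s=observe();print(s['t'],s['tcp_pos'],s['orientation'],s['width'],s['contact_force'])
print(rot(s['orientation']).as_matrix().round(3))
for c in('scene','top'):
  for t in('tin','tray'):
    print(c,t,[(round(d['score'],2),np.round(d['location'],3)) for d in boxes_of(t,c)])
    for d in trace(t,c):
      m=d['mask'].astype(np.uint8);ys,xs=np.nonzero(m);r=cv2.minAreaRect(np.c_[xs,ys].astype(np.float32));print('  ',round(d['score'],2),m.sum(),np.round(cv2.boxPoints(r)).tolist())
E
```

```text
0.1 [0.26702515 0.59201956 0.23049814] [-1.76494164e-04  2.10317010e-01  9.77632887e-01 -8.13838569e-04] 0.08525519695969408 [-0.10673112 -0.30324216 -0.27247336]
[[-0.912  0.411 -0.001]
 [ 0.411  0.912 -0.002]
 [ 0.    -0.002 -1.   ]]
scene tin [(0.56, array([0.588, 0.224, 0.058]))]
   0.87 1918 [[425.0, 204.0], [456.0, 203.0], [458.0, 272.0], [427.0, 273.0]]
scene tray [(0.87, array([ 0.528, -0.237,  0.011]))]
   0.88 3479 [[199.0, 194.0], [208.0, 141.0], [285.0, 154.0], [276.0, 207.0]]
top tin [(0.96, array([0.545, 0.216, 0.058]))]
   0.64 2247 [[196.0, 152.0], [227.0, 145.0], [243.0, 220.0], [212.0, 226.0]]
top tray [(0.82, array([ 0.533, -0.233,  0.001]))]
   0.63 5195 [[402.0, 170.0], [478.0, 158.0], [488.0, 229.0], [413.0, 240.0]]
```

View pics/s0.png

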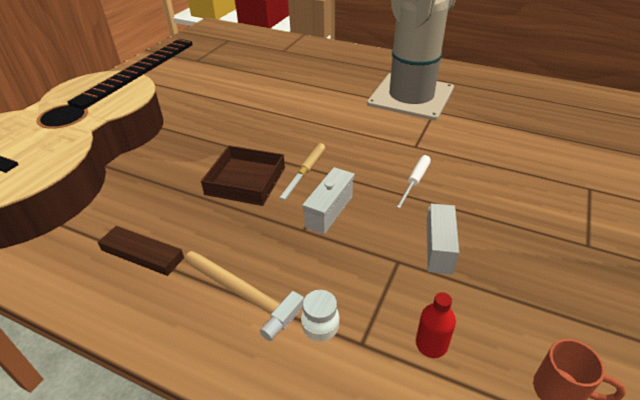

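View pics/t0.png

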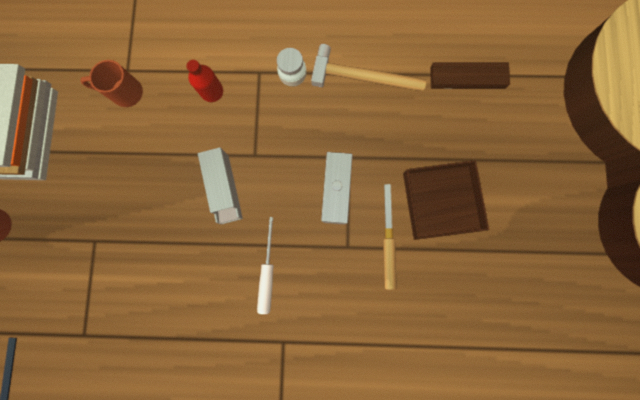

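The right-hand tin in `scene` (440,238), at (219,186) in `top`, is the spouted one, with its open end at (228,215) facing the robot. The knobbed decoy is at (337,187) in `top`, and the tray is at (446,200). Next I'll fit the poses by silhouette.

```bash
cat > fit.py <<'E'
from h import *
from scipy.optimize import minimize
def hull(c,p,L,W,H):
    M=np.zeros((400,640),np.uint8)
    a=p[2];Rz=np.array([[np.cos(a),-np.sin(a)],[np.sin(a),np.cos(a)]])
    def P(pts):
        pts=np.array(pts);return np.c_[pts[:,:2]@Rz.T+p[:2],pts[:,2]]
    z0=p[3] if len(p)>3 else 0
    pts=[(x,y,z) for x in(-L/2,L/2) for y in(-W/2,W/2) for z in(0,H)]
    if L!=W: pts=[(x,y,z) for (x,z) in((-L/2,0),(-L/2,H),(L/2-.018,H),(L/2,.036),(L/2,0)) for y in(-W/2,W/2)]
    uv=proj(c,P(pts)+[0,0,z0]);h=cv2.convexHull((uv*16).astype(np.int32))
    cv2.fillConvexPoly(M,h,1,shift=4);return M
def fit(t,p0,L,W,H,cams=('scene','top')):
    ms={c:trace(t,c)[0]['mask'] for c in cams}
    def f(p): return -sum((np.logical_and(hull(c,p,L,W,H),m).sum()/np.logical_or(hull(c,p,L,W,H),m).sum()) for c,m in ms.items())
    best=None
    for da in(-.1,0,.1):
        q=np.array(p0)+[0,0,da];S=np.vstack([q,q+[.01,0,0],q+[0,.01,0],q+[0,0,.1]])
        r=minimize(f,q,method='Nelder-Mead',options=dict(initial_simplex=S,maxiter=200))
        if best is None or r.fun<best.fun:best=r
    return best.x,best.fun
E
python3 - <<'E'
from fit import *
get_image('scene');get_image('top')
for cams in(('scene','top'),('top',),('scene',)):
  p,f=fit('tin',[.56,.22,np.pi+.2],.14,.046,.06,cams);print(p,np.degrees(p[2]),f)
  p,f=fit('tray',[.53,-.235,.15],.14,.14,.04,cams);print(p,np.degrees(p[2]),f)
E
```

```text
[0.54663654 0.21835936 3.40508779] 195.09715949043692 -1.8705508001331799
[ 0.5317659  -0.23217679  0.16285105] 9.330677990049846 -1.9218771090100544
[0.54870932 0.21908334 3.44590754] 197.43595867943532 -0.9343389529724934
[ 0.53162302 -0.23148068  0.1572581 ] 9.010225373305683 -0.9819592278549522
[0.54494428 0.21878378 3.41077209] 195.42284539973326 -0.952289156626506
[ 0.52927612 -0.23445398  0.19628405] 11.246247634260195 -0.9518994260726975
```

```bash
python3 -m crank '[[[0,0,-5],[-40,-22,3],85],[[0,0,-10],[-90,-50,7],85],[[0,0,-15],[-140,-77,10],85],[[0,0,-20],[-190,-105,14],85],[[0,0,-25],[-240,-132,18],85],[[0,0,-30],[-290,-160,22],85],[[0,0,-35],[-340,-187,26],85],[[0,0,-40],[-385,-212,30],85],[[0,0,-40.3],[-409,-226,30],85],[[0,0,-40.3],[-409,-226,30],85]]'
python3 - <<'E'
from h import *
a=get_image('top');t=get_image('scene')
cv2.imwrite('pics/c1.png',np.vstack([cv2.resize(a[110:270,130:330],None,fx=2.5,fy=2.5,interpolation=2),])[:,:,::-1])
s=observe();M=rot(s['orientation']).as_matrix();print(s['joint_positions'].round(3) if hasattr(s['joint_positions'],'round') else s['joint_positions'])
print(M.round(3));d=np.array([.547,.2185,.016])-s['tcp_pos'];print(s['tcp_pos'],M.T@d*1000,np.degrees(np.arctan2(M[1,0],M[0,0])))
E
```

```text
t: 2.25
tcp_pos: [0.5488, 0.2152, 0.2011]
orientation: [0.0, -0.137, 0.991, -0.001]
contact_force: [-0.1, 0.3, -1.1]
width: 0.085
[-0.327  0.577 -0.159  1.723  0.114  0.85   1.315]
[[-0.961 -0.276 -0.001]
 [-0.276  0.961  0.001]
 [ 0.     0.001 -1.   ]]
[0.54660794 0.2192479  0.20132791] [ -0.21263739  -1.03184611 185.32684178] -163.965849642197
```

View pics/c1.png

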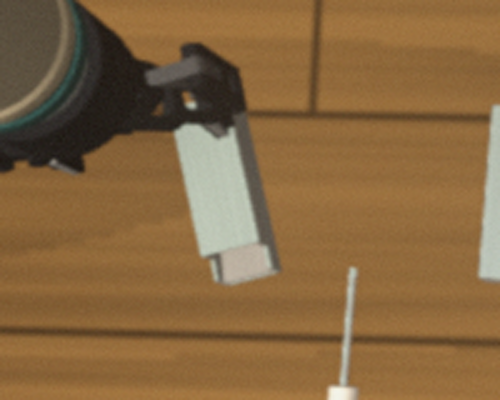

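The crop shows the tin undisturbed, roof at about (215,190), with the gripper at (215,90), shifted by the view. I'll project the TCP to check that.

Run:
```python
from h import *
print(calibration('top')['xyz'],proj('top',[[.547,.219,.2],[.547,.219,.25],[.547,.2185,.06]]))
# roof corners read from crop (px): rear-left (174,122?) front edge (203,257),(258,243), front floor corners
for u,v,z in((203,257,.06),(258,243,.06),(217,283,.036),(279,271,.036)): print(ray('top',130+u/2.5,110+v/2.5,z))
a=np.radians(196)
for x,y,z in((.052,.023,.06),(.052,-.023,.06),(.07,.023,.036),(.07,-.023,.036)):print(.547+x*np.cos(a)-y*np.sin(a),.2185+x*np.sin(a)+y*np.cos(a))
```

```text
[ 0.41727187 -0.01175093  0.79838916] [[189.8738381  168.64312106]
 [177.38685631 161.12244885]
 [216.39883637 184.47053692]]
[0.49146038 0.22478352 0.06      ]
[0.50328351 0.18290018 0.06      ]
[0.4734911  0.21986959 0.036     ]
[0.48417141 0.17114113 0.036     ]
0.5033540509949984 0.18205783849093474
0.49067473262741645 0.2262758765040974
0.4860513404681087 0.17709636608622875
0.47337202210052676 0.2213144040993914
```

The positions agree, with the fingers straddling the tin. Descending now.

```bash
python3 -m crank '[[[0,0,0],[0,-1,20],85],[[0,0,0],[0,-1,45],85],[[0,0,0],[0,-1,70],85],[[0,0,0],[0,-1,95],85],[[0,0,0],[0,-1,120],85],[[0,0,0],[0,-1,145],85],[[0,0,0],[0,-1,165],85],[[0,0,0],[0,-1,178],85],[[0,0,0],[0,-1,185],85],[[0,0,0],[0,-1,185],85]]'
python3 -m crank '[[[0,0,0],[0,0,0],70],[[0,0,0],[0,0,0],60],[[0,0,0],[0,0,0],50],[[0,0,0],[0,0,0],40],[[0,0,0],[0,0,0],30],[[0,0,0],[0,0,0],30],[[0,0,0],[0,0,0],30],[[0,0,0],[0,0,0],30]]'
```

```text
t: 3.6
tcp_pos: [0.5466, 0.219, 0.0163]
orientation: [-0.0, -0.14, 0.99, 0.001]
contact_force: [-0.1, 0.1, 0.6]
width: 0.0851
t: 4.6
tcp_pos: [0.5468, 0.2189, 0.0168]
orientation: [-0.0, -0.14, 0.99, 0.001]
contact_force: [-1.0, -1.4, 5.5]
width: 0.0456
```

```bash
python3 -m crank '[[[0,0,0],[0,0,-4],30],[[0,0,0],[0,0,-14],30],[[0,0,0],[0,0,-30],30],[[0,0,0],[0,0,-50],30],[[0,0,0],[0,0,-70],30],[[0,0,0],[0,0,-90],30],[[0,0,0],[0,0,-110],30],[[0,0,0],[0,0,-127],30],[[0,0,0],[0,0,-137],30],[[0,0,0],[0,0,-140],30]]'
python3 - <<'E'
from h import *
save('scene','s2');s=observe();print(s['tcp_pos'],s['joint_positions'],s['contact_force'],s['wrist_torque'],s['width'])
E
```

```text
t: 5.85
tcp_pos: [0.547, 0.2188, 0.1575]
orientation: [0.0, -0.14, 0.99, 0.001]
contact_force: [0.1, -0.0, -3.3]
width: 0.0455
[0.54690467 0.2187728  0.15727506] [-0.33123726  0.63261612 -0.15121407  1.76443558  0.12904773  0.75343517
  1.30349799] [ 0.82158498  0.1488496  -3.67501306] [-0.02170967  0.04252433 -0.00190894] 0.04527413417654771
```

View pics/s2.png

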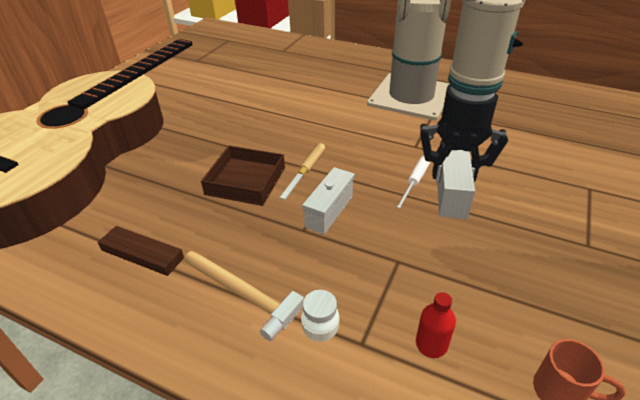

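Tin held level in the grip. Before choosing the pour pose I'll check wrist range with a quick kinematic fit.

```bash
cat > kin.py <<'E'
from h import *
from scipy.optimize import least_squares
import itertools
D=[([-1.213,.628,.038,1.517,-.027,.996,-.02],[.267,.592,.2305],[-.000176,.210317,.977633,-.000814]),
([-.327,.577,-.159,1.723,.114,.85,1.315],[.5466,.2192,.2013],[0,-.138,.9904,0.0005]),
([-.3312,.6326,-.1512,1.7644,.1290,.7534,1.3035],[.5469,.2188,.1573],[0,-.14,.99,.001])]
def fk(q,p,sg):
    d1,L1,L2,L3,a1,a2,a3,b,t=p
    z=lambda a:R.from_rotvec([0,0,a]); y=lambda a:R.from_rotvec([0,a,0])
    r=z(b)*z(sg[0]*q[0])*y(q[1]);x=np.array([0,0,d1])
    r=r*z(sg[1]*q[2]);x=x+r.apply([a1,0,L1])
    r=r*y(q[3]);x=x+r.apply([a2,0,L2])
    r=r*z(sg[2]*q[4])*y(q[5]);x=x+r.apply([a3,0,L3])
    r=r*z(sg[3]*q[6]+t);return x,r
def res(p,sg):
    o=[]
    for q,x,w in D:
        X,r=fk(q,p,sg);o+=list((X-x)*5);o+=list((rot(w).inv()*r).as_rotvec())
    return np.array(o+list((np.array(p[4:7]))*.02)+list((np.array(p[:4])-[.33,.33,.33,.3])*.01))
def fitk():
    best=None
    for sg in itertools.product((1,-1),repeat=4):
      for b in(0,np.pi/2,np.pi,-np.pi/2,2.36):
       for t in(0,1.57,3.1,-1.57):
        s=least_squares(res,[.33,.33,.33,.3,0,0,0,b,t],args=(sg,))
        if best is None or s.cost<best[0]-1e-7:best=(s.cost,sg,s.x)
    return best
E
python3 - <<'E'
from kin import *
c,sg,p=fitk();print(c,sg,p.round(3))
lo=np.array([-3.06,-.37,-1.25,.18,-1.1,.23,-2.94]);hi=np.array([3.06,2.12,1.32,2.47,4.24,1.98,2.94])
q0=np.array(D[2][0])
tray=np.array([.532,-.232,0])
for head in(156,196,216,240,100,80):
  a=np.radians(head);xs=np.array([np.cos(a),np.sin(a),0]);ys=np.array([-np.sin(a),np.cos(a),0]) # spout dir,left
  q=q0.copy();out=[]
  for tilt in(0,13,25,40,50,58):
    r=R.from_matrix(np.c_[xs,-np.cross(xs,[0,0,-1])*-1*-1,[0,0,-1]]) if 0 else R.from_matrix(np.c_[xs,np.cross([0,0,-1],xs),[0,0,-1]])
    r=r*R.from_euler('y',-tilt,degrees=True)
    lip=tray+[0,0,.085]-xs*.02     # lip point target (slightly before centre)
    x=lip-r.apply([.070,0,-.006])   # tcp is 16mm above underside; lip 23 mm up
    f=lambda q:np.r_[(fk(q,p,sg)[0]-x)*5,(r.inv()*fk(q,p,sg)[1]).as_rotvec(),(q-q0)*1e-3]
    s=least_squares(f,np.clip(q,lo+.01,hi-.01),bounds=(lo,hi));q=s.x;out.append((tilt,round(np.linalg.norm(s.fun[:6]),3)))
  print(head,out,q.round(2))
E
```

```text
1.6585853895232525e-05 (-1, -1, -1, -1) [ 0.279  0.571  0.384  0.309 -0.007 -0.003  0.004 -0.045  1.527]
156 [(0, np.float64(0.0)), (13, np.float64(0.0)), (25, np.float64(0.0)), (40, np.float64(0.0)), (50, np.float64(0.0)), (58, np.float64(0.0))] [ 1.03  1.22 -1.25  2.41  2.58  1.43 -0.51]
196 [(0, np.float64(0.0)), (13, np.float64(0.0)), (25, np.float64(0.0)), (40, np.float64(0.0)), (50, np.float64(0.0)), (58, np.float64(0.0))] [ 1.33  1.22 -1.25  2.25  2.72  0.46  0.04]
216 [(0, np.float64(0.0)), (13, np.float64(0.0)), (25, np.float64(0.0)), (40, np.float64(0.0)), (50, np.float64(0.0)), (58, np.float64(0.063))] [ 1.36  1.23 -1.25  2.01  0.61  0.23  2.35]
240 [(0, np.float64(0.0)), (13, np.float64(0.0)), (25, np.float64(0.0)), (40, np.float64(0.0)), (50, np.float64(0.0)), (58, np.float64(0.016))] [ 1.32  1.27 -1.25  1.84  0.24  0.61  2.94]
100 [(0, np.float64(0.0)), (13, np.float64(0.0)), (25, np.float64(0.0)), (40, np.float64(0.0)), (50, np.float64(0.0)), (58, np.float64(0.0))] [-0.02  0.82  0.07  2.1   1.66  0.93 -1.36]
80 [(0, np.float64(0.0)), (13, np.float64(0.0)), (25, np.float64(0.0)), (40, np.float64(0.0)), (50, np.float64(0.0)), (58, np.float64(0.0))] [-0.61  1.26  1.24  1.9  -0.24  0.47  0.16]
```

```bash
cat > plan.py <<'E'
from kin import *
sg=(-1,)*4
p=least_squares(res,[.279,.571,.384,.309,-.007,-.003,.004,-.045,1.527],args=(sg,)).x
lo=np.array([-3.06,-.37,-1.25,.18,-1.1,.23,-2.94]);hi=np.array([3.06,2.12,1.32,2.47,4.24,1.98,2.94])
def pose(lip,head,tilt):
    a=np.radians(head);xs=np.array([np.cos(a),np.sin(a),0])
    r=R.from_matrix(np.c_[xs,np.cross([0,0,-1],xs),[0,0,-1]])*R.from_euler('y',-tilt,degrees=True)
    return lip-r.apply([.070,0,-.006]),r
def ik(x,r,q):
    f=lambda k:np.r_[(fk(k,p,sg)[0]-x)*5,(r.inv()*fk(k,p,sg)[1]).as_rotvec(),(k-q)*3e-3]
    s=least_squares(f,np.clip(q,lo+.01,hi-.01),bounds=(lo,hi));return s.x,np.linalg.norm(s.fun[:6])
E
python3 - <<'E'
from plan import *
tray=np.array([.532,-.232,0])
for head in(100,120,80):
  a=np.radians(head);xs=np.array([np.cos(a),np.sin(a),0]);q=np.array(D[2][0]);lip0=np.array([.5469,.2188,.157])
  # carry incrementally
  x0,r0=pose(tray+[0,0,.17]-xs*.03,head,0)
  for s in np.linspace(.05,1,20):
    h=196+(head-196)*s; x=(1-s)*np.array([.5469,.2188,.157])+s*x0; r=pose(x,h,0)[1]; q,e=ik(x,r,q)
  print(head,'carry end',x0.round(4),q.round(2),round(e,4))
  for t in range(0,61,5):
    x,r=pose(tray+[0,0,.17 - .1*min(t/15,1)]-xs*.03,head,t);q,e=ik(x,r,q)
    if t%15==0:print(t,x.round(3),q.round(2),round(e,4))
E
```

```text
100 carry end [ 0.5494 -0.3305  0.164 ] [ 0.34  0.7   0.28  1.61 -0.23  0.86  0.88] 0.0
0 [ 0.549 -0.33   0.164] [ 0.34  0.7   0.28  1.61 -0.23  0.86  0.88] 0.0
15 [ 0.549 -0.33   0.082] [ 0.15  0.79  0.41  1.82 -0.19  0.43  0.76] 0.0
30 [ 0.548 -0.324  0.1  ] [-0.06  0.8   0.54  1.94  0.36  0.23  0.12] 0.0002
45 [ 0.547 -0.314  0.115] [-0.27  0.88  0.68  2.04  1.38  0.23 -1.04] 0.0
60 [ 0.544 -0.301  0.128] [-0.42  1.    0.72  2.1   1.7   0.44 -1.53] 0.0
120 carry end [ 0.582  -0.3186  0.164 ] [ 0.36  0.72  0.17  1.54 -0.15  0.89  1.11] 0.0
0 [ 0.582 -0.319  0.164] [ 0.36  0.72  0.17  1.54 -0.15  0.89  1.11] 0.0
15 [ 0.582 -0.318  0.082] [ 0.22  0.77  0.28  1.8  -0.12  0.37  1.03] 0.0
30 [ 0.579 -0.313  0.1  ] [-0.15  0.84  0.75  1.95 -1.1   0.23  1.87] 0.0393
45 [ 0.574 -0.305  0.115] [-0.4   0.98  1.02  1.97 -1.1   0.23  1.69] 0.2003
60 [ 0.567 -0.293  0.128] [-0.63  1.25  1.28  1.99 -1.1   0.23  1.4 ] 0.3177
80 carry end [ 0.5146 -0.3305  0.164 ] [ 0.3   0.67  0.38  1.7  -0.32  0.83  0.65] 0.0
0 [ 0.515 -0.33   0.164] [ 0.3   0.67  0.38  1.7  -0.32  0.83  0.65] 0.0
15 [ 0.515 -0.33   0.082] [ 0.08  0.8   0.53  1.83 -0.26  0.5   0.5 ] 0.0
30 [ 0.516 -0.324  0.1  ] [-0.2   0.89  0.8   1.88 -0.19  0.43  0.33] 0.0
45 [ 0.517 -0.314  0.115] [-0.43  1.06  1.03  1.91 -0.16  0.41  0.18] 0.0
60 [ 0.52  -0.301  0.128] [-0.6   1.28  1.2   1.91 -0.15  0.44  0.05] 0.0
```

Run:
```python
from plan import *
tray=np.array([.532,-.232,0])
for head in(60,40,20,-10):
  a=np.radians(head);xs=np.array([np.cos(a),np.sin(a),0]);q=np.array(D[2][0])
  x0,r0=pose(tray+[0,0,.17]-xs*.03,head,0)
  for s in np.linspace(.05,1,20):
    h=196+(head-196)*s; x=(1-s)*np.array([.5469,.2188,.157])+s*x0; r=pose(x,h,0)[1]; q,e=ik(x,r,q)
  print(head,'carry end',x0.round(4),q.round(2),round(e,4))
  for t in range(0,61,5):
    x,r=pose(tray+[0,0,.17 - .1*min(t/15,1)]-xs*.03,head,t);q,e=ik(x,r,q)
    if t%15==0:print(t,x.round(3),q.round(2),round(e,4))
```

```text
60 carry end [ 0.482  -0.3186  0.164 ] [ 0.24  0.65  0.48  1.79 -0.4   0.8   0.4 ] 0.0
0 [ 0.482 -0.319  0.164] [ 0.24  0.65  0.48  1.79 -0.4   0.8   0.4 ] 0.0
15 [ 0.482 -0.318  0.082] [ 0.03  0.82  0.63  1.85 -0.33  0.59  0.24] 0.0
30 [ 0.485 -0.313  0.1  ] [-0.22  0.94  0.85  1.83 -0.22  0.65  0.06] 0.0
45 [ 0.49  -0.305  0.115] [-0.39  1.1   1.02  1.78 -0.14  0.73 -0.09] 0.0
60 [ 0.497 -0.293  0.128] [-0.51  1.28  1.14  1.72 -0.06  0.84 -0.2 ] 0.0
40 carry end [ 0.4554 -0.2963  0.164 ] [ 0.16  0.63  0.59  1.88 -0.48  0.78  0.14] 0.0
0 [ 0.455 -0.296  0.164] [ 0.16  0.63  0.59  1.88 -0.48  0.78  0.14] 0.0
15 [ 0.456 -0.296  0.082] [-0.02  0.84  0.7   1.87 -0.41  0.69 -0.02] 0.0
30 [ 0.46  -0.292  0.1  ] [-0.2   0.97  0.88  1.77 -0.27  0.86 -0.2 ] 0.0
45 [ 0.468 -0.286  0.115] [-0.32  1.11  0.99  1.66 -0.15  1.03 -0.32] 0.0
60 [ 0.478 -0.277  0.128] [-0.38  1.26  1.06  1.54 -0.05  1.21 -0.4 ] 0.0
20 carry end [ 0.438  -0.2662  0.164 ] [ 0.06  0.62  0.7   1.96 -0.56  0.76 -0.14] 0.0
0 [ 0.438 -0.266  0.164] [ 0.06  0.62  0.7   1.96 -0.56  0.76 -0.14] 0.0
15 [ 0.439 -0.266  0.082] [-0.06  0.86  0.76  1.89 -0.49  0.79 -0.29] 0.0
30 [ 0.444 -0.264  0.1  ] [-0.17  0.98  0.88  1.73 -0.33  1.04 -0.45] 0.0
45 [ 0.453 -0.261  0.115] [-0.22  1.12  0.94  1.56 -0.21  1.29 -0.55] 0.0
60 [ 0.466 -0.256  0.128] [-0.24  1.25  0.97  1.4  -0.1   1.51 -0.59] 0.0
-10 carry end [ 0.4335 -0.2146  0.164 ] [-0.13  0.63  0.85  2.04 -0.68  0.78 -0.6 ] 0.0
0 [ 0.434 -0.215  0.164] [-0.13  0.63  0.85  2.04 -0.68  0.78 -0.6 ] 0.0
15 [ 0.434 -0.215  0.082] [-0.1   0.88  0.82  1.9  -0.62  0.93 -0.7 ] 0.0
30 [ 0.44  -0.216  0.1  ] [-0.11  0.99  0.86  1.69 -0.46  1.26 -0.83] 0.0
45 [ 0.45  -0.217  0.115] [-0.08  1.11  0.86  1.47 -0.35  1.56 -0.9 ] 0.0
60 [ 0.463 -0.22   0.128] [-0.04  1.24  0.84  1.27 -0.25  1.85 -0.92] 0.0
```

Heading about 54° (along the tray's diagonal, away from the robot) leaves comfortable joint room for the pour. I'll carry gently, turning as I go.

```bash
python3 -m crank '[[[0,0,2],[3,-7,0],30],[[0,0,6],[10,-22,0],30],[[0,0,12],[19,-42,0],30],[[0,0,18],[29,-64,0],30],[[0,0,24],[38,-85,0],30],[[0,0,30],[48,-106,0],30],[[0,0,36],[57,-127,0],30],[[0,0,42],[66,-147,0],30],[[0,0,46],[73,-161,0],30],[[0,0,47],[75,-165,0],30]]'
cat > go.py <<'E'
import sys
from h import *
# target: x y z heading tilt (of the TCP) -> turn and shift in tool axes
x,y,z,h,t=map(float,sys.argv[1:6]);s=observe();r0=rot(s['orientation']);a=np.radians(h);xs=np.array([np.cos(a),np.sin(a),0])
r=R.from_matrix(np.c_[xs,np.cross([0,0,-1],xs),[0,0,-1]])*R.from_euler('y',-t,degrees=True)
print('turn',np.degrees((r0.inv()*r).as_rotvec()).round(1),'shift',(r0.inv().apply(np.array([x,y,z])-s['tcp_pos'])*1000).round(1),s['t'],s['width'],np.round(s['joint_positions'],2))
E
python3 go.py .496 -.138 .162 102 0
```

```text
t: 7.15
tcp_pos: [0.52, 0.0378, 0.1569]
orientation: [-0.0, 0.268, 0.963, 0.0]
contact_force: [0.3, 0.4, -4.1]
width: 0.0454
turn [-0.  -0.  46.9] shift [ -70.3 -162.9   -5.2] 7.15 0.04540011278510363 [-0.17  0.55  0.07  1.95 -0.06  0.64  0.96]
```

```bash
python3 -m crank '[[[0,0,2],[-3,-7,0],30],[[0,0,6],[-9,-22,-1],30],[[0,0,12],[-18,-42,-2],30],[[0,0,18],[-27,-63,-2],30],[[0,0,24],[-36,-84,-3],30],[[0,0,30],[-45,-105,-3],30],[[0,0,36],[-54,-125,-4],30],[[0,0,42],[-63,-145,-5],30],[[0,0,46],[-69,-159,-5],30],[[0,0,47],[-70,-163,-5],30]]'
python3 go.py .470 -.317 .162 54 0
```

```text
t: 8.4
tcp_pos: [0.4954, -0.1392, 0.1618]
orientation: [-0.0, 0.632, 0.775, -0.0]
contact_force: [0.5, -0.1, -3.9]
width: 0.0453
turn [-0.  -0.  47.7] shift [-169.   -60.8   -0.2] 8.4 0.04526821119218453 [ 0.02  0.55  0.29  1.97 -0.25  0.65  0.67]
```

```bash
python3 -m crank '[[[0,0,2],[-7,-2,0],30],[[0,0,6],[-22,-8,0],30],[[0,0,12],[-43,-15,0],30],[[0,0,18],[-65,-23,0],30],[[0,0,24],[-87,-31,0],30],[[0,0,30],[-109,-39,0],30],[[0,0,36],[-130,-47,0],30],[[0,0,42],[-150,-54,0],30],[[0,0,46],[-165,-59,0],30],[[0,0,47.7],[-169,-61,0],30]]'
python3 - <<'E'
from plan import *
xs=np.array([np.cos(np.radians(54)),np.sin(np.radians(54)),0]);tray=np.array([.532,-.232,0])
q=np.array(observe()['joint_positions'])
for t,z in((0,.1),(13,.09),(25,.08),(40,.08),(52,.08)):
  x,r=pose(tray+[0,0,z]-xs*.035,54,t);q,e=ik(x,r,q);print(t,x.round(4),q.round(2),round(e,4))
save('top','t3');save('scene','s3')
E
python3 go.py .470 -.317 .106 54 0
```

```text
t: 9.65
tcp_pos: [0.4694, -0.3183, 0.1618]
orientation: [0.0, 0.892, 0.452, -0.0]
contact_force: [-0.2, -0.3, -4.0]
width: 0.0449
0 [ 0.4703 -0.3169  0.094 ] [ 0.28  0.73  0.44  1.87 -0.49  0.65  0.4 ] 0.0
13 [ 0.4705 -0.3166  0.0999] [ 0.04  0.79  0.65  1.85 -0.37  0.65  0.21] 0.0
25 [ 0.4726 -0.3137  0.1041] [-0.15  0.89  0.82  1.83 -0.28  0.69  0.06] 0.0
40 [ 0.4776 -0.3068  0.1204] [-0.33  1.04  0.99  1.77 -0.17  0.79 -0.09] 0.0
52 [ 0.4833 -0.299   0.1315] [-0.42  1.17  1.09  1.71 -0.1   0.89 -0.19] 0.0
turn [-0.1  0.  -0.1] shift [ 0.3  0.3 55.6] 9.75 0.04543352508576338 [ 0.22  0.65  0.51  1.83 -0.44  0.77  0.33]
```

View pics/t3.png

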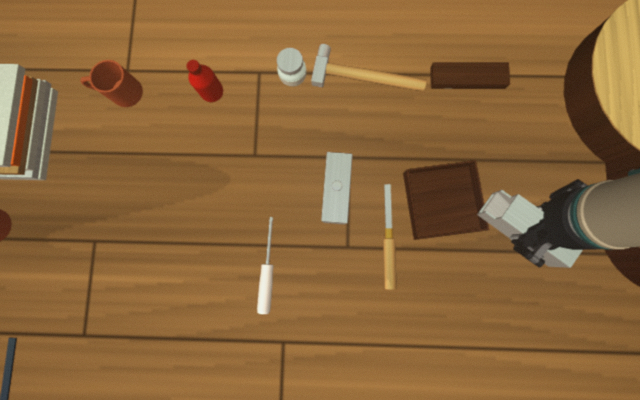

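Spout at (497,205) points at the tray, and no ball is showing. Lower and tip a little.

```bash
python3 -m crank '[[[0,0,0],[0,0,5],30],[[0,0,0],[0,0,15],30],[[0,0,0],[0,0,27],30],[[0,0,0],[0,0,40],30],[[0,0,0],[0,0,50],30],[[0,0,0],[0,0,55],30],[[0,0,0],[0,0,55],30]]'
python3 -m crank '[[[0,-1,0],[0,0,0],30],[[0,-2.2,0],[0,0,0],30],[[0,-3.5,0],[0,0,0],30],[[0,-5,0],[0,0,0],30],[[0,-6.5,0],[0,0,0],30],[[0,-8,0],[0,0,0],30],[[0,-9.5,0],[0,0,0],30],[[0,-11,0],[0,0,0],30],[[0,-12.2,0],[0,0,0],30],[[0,-13,0],[0,0,0],30]]'
python3 go.py .4705 -.3166 .105 54 13
python3 -m crank '[[[0,0,0],[0,0,0],30],[[0,0,0],[0,0,0],30],[[0,0,0],[0,0,0],30],[[0,0,0],[0,0,0],30],[[0,0,0],[0,0,0],30],[[0,0,0],[0,0,0],30],[[0,0,0],[0,0,0],30],[[0,0,0],[0,0,0],30],[[0,0,0],[0,0,0],30],[[0,0,0],[0,0,0],30]]'
python3 - <<'E'
from h import *
a=get_image('top');b=get_image('scene')
cv2.imwrite('pics/p4.png',np.hstack([cv2.resize(a[140:260,390:590],(800,480))[:,:400],cv2.resize(b[100:220,170:370],(800,480))[:,:400]])[:,:,::-1])
print(observe()['wrist_torque'],observe()['t'])
for c in('top','scene'):
  for n in('ball1_center','ball2_center'):print(c,[(round(d['score'],2),np.round(d['location'],3)) for d in boxes_of(n,c)])
E
python3 go.py .4705 -.3166 .105 54 13
```

```text
t: 10.62
tcp_pos: [0.4694, -0.317, 0.1063]
orientation: [-0.001, 0.891, 0.453, -0.0]
contact_force: [0.1, 0.2, -3.8]
width: 0.0457
t: 11.88
tcp_pos: [0.4695, -0.3168, 0.1062]
orientation: [0.051, 0.885, 0.451, -0.102]
contact_force: [0.7, 0.3, -2.9]
width: 0.0457
turn [-0.1  0.1 -0. ] shift [1.  0.7 0.9] 11.875 0.045718627611787674 [ 0.02  0.8   0.65  1.86 -0.37  0.66  0.17]
t: 13.12
tcp_pos: [0.4695, -0.3168, 0.1062]
orientation: [0.051, 0.885, 0.451, -0.102]
contact_force: [-0.6, 0.2, -2.7]
width: 0.0456
[ 0.41442754 -0.26031956 -0.0123033 ] 13.225
top []
top []
scene []
scene [(0.53, array([ 0.493, -0.295,  0.102]))]
turn [-0.1  0.1 -0. ] shift [1.  0.7 0.9] 13.425 0.04543366549866094 [ 0.02  0.8   0.65  1.86 -0.37  0.66  0.17]
```

View pics/p4.png

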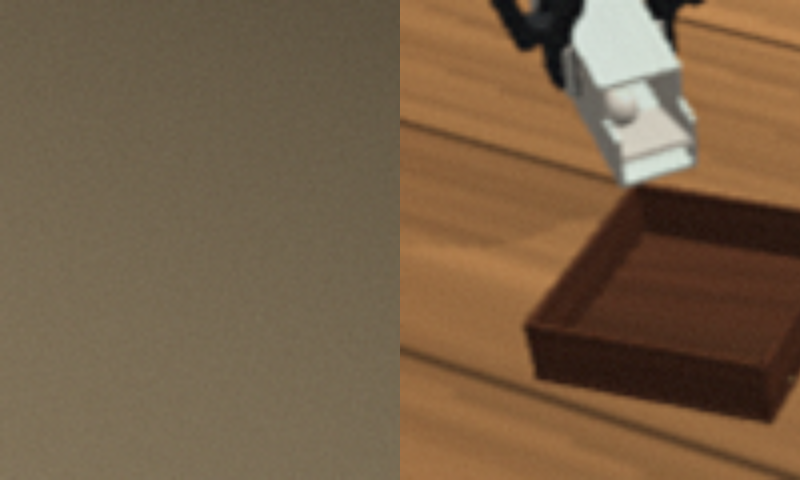

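Paused at 13°: a ball shows at the foot of the ramp (620,105 in the crop), none is out, and the tray is empty. I'll check the lip projection, then pour.

```bash
python3 - <<'E'
from h import *
s=observe();r=rot(s['orientation']);lip=s['tcp_pos']+r.apply([.07,0,-.006]);print(lip,proj('scene',lip),'seen ~ (233,140)')
E
python3 go.py .4726 -.3137 .108 54 25; python3 go.py .4776 -.3068 .1204 54 40;python3 go.py .4833 -.299 .1315 54 52
```

```text
[ 0.5103994  -0.26062449  0.09616807] [[234.26123431 138.01599   ]] seen ~ (233,140)
turn [ -0.1 -11.9  -0. ] shift [ 3.9  0.7 -2.8] 13.425 0.04543366549866094 [ 0.02  0.8   0.65  1.86 -0.37  0.66  0.17]
turn [ -0.1 -26.9  -0. ] shift [  9.4   0.6 -16.8] 13.425 0.04543366549866094 [ 0.02  0.8   0.65  1.86 -0.37  0.66  0.17]
turn [ -0.1 -38.9   0. ] shift [ 16.3   0.6 -29.8] 13.425 0.04543366549866094 [ 0.02  0.8   0.65  1.86 -0.37  0.66  0.17]
```

```bash
python3 -m crank '[[[0,-2,0],[1,0,0],30],[[0,-5,0],[2,0,-1],30],[[0,-8,0],[3,0,-2],30],[[0,-12,0],[4,0,-3],30],[[0,-15,0],[5,0,-6],30],[[0,-18,0],[6,0,-9],30],[[0,-21,0],[7,0,-12],30],[[0,-24,0],[8,0,-14],30],[[0,-26,0],[9,0,-16],30],[[0,-27,0],[9,0,-17],30]]'
python3 go.py .4833 -.299 .1315 54 52
python3 -m crank '[[[0,-2,0],[1,0,-2],30],[[0,-4,0],[2,0,-4],30],[[0,-6,0],[3,0,-6],30],[[0,-8,0],[3,0,-8],30],[[0,-10,0],[4,0,-10],30],[[0,-12,0],[4,0,-12],30],[[0,-12,0],[4,0,-12],30],[[0,-12,0],[4,0,-12],30],[[0,-12,0],[4,0,-12],30],[[0,-12,0],[4,0,-12],30]]'
python3 - <<'E'
from h import *
b=get_image('scene')
cv2.imwrite('pics/p5.png',cv2.resize(b[90:220,170:370],(800,520))[:,:,::-1])
for n in('ball1_center','ball2_center'):print([(round(d['score'],2),np.round(d['location'],3)) for d in boxes_of(n,'scene')])
E
```

```text
t: 14.68
tcp_pos: [0.4772, -0.3064, 0.1205]
orientation: [0.155, 0.837, 0.427, -0.306]
contact_force: [-0.2, -0.2, -2.8]
width: 0.0454
turn [ -0.1 -11.8   0.1] shift [  0.2   0.5 -14.6] 14.675 0.0453948006379125 [-0.35  1.08  0.95  1.75 -0.18  0.83 -0.15]
t: 15.92
tcp_pos: [0.4835, -0.2978, 0.1273]
orientation: [0.199, 0.8, 0.408, -0.392]
contact_force: [0.0, -0.5, -2.8]
width: 0.045
[(0.54, array([ 0.576, -0.277,  0.019]))]
[(0.64, array([ 0.547, -0.217,  0.016]))]
```

View pics/p5.png

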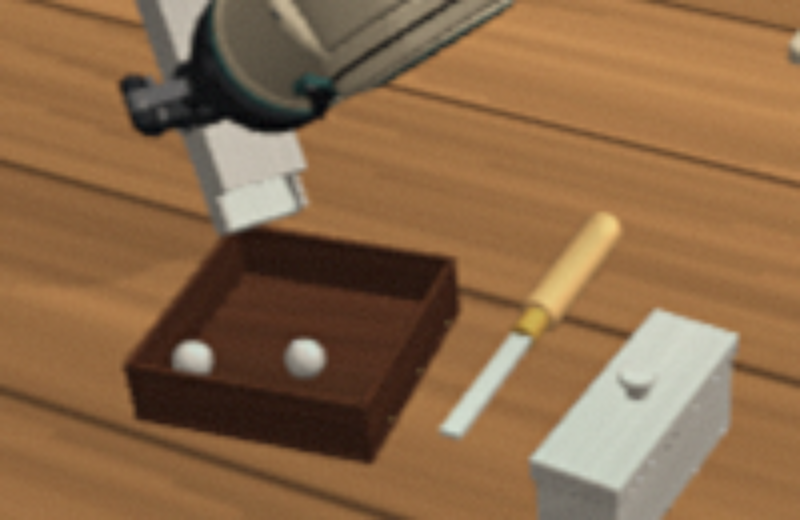

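Both balls are in the tray (193,358 and 305,357). Level the tin and carry it back.

```bash
python3 go.py .470 -.317 .162 54 0
```

```text
turn [-0.1 52.2  0. ] shift [-42.    0.3  -2.8] 16.075 0.04558330805995677 [-0.44  1.22  1.03  1.67 -0.12  0.95 -0.25]
```

```bash
python3 -m crank '[[[0,2,0],[-4,0,0],30],[[0,7,0],[-10,0,0],30],[[0,14,0],[-17,0,-1],30],[[0,21,0],[-24,0,-1],30],[[0,28,0],[-30,0,-2],30],[[0,35,0],[-35,0,-2],30],[[0,42,0],[-39,0,-3],30],[[0,48,0],[-42,0,-3],30],[[0,51,0],[-42,0,-3],30],[[0,52.2,0],[-42,0,-3],30]]'
python3 go.py .496 -.138 .165 102 0
```

```text
t: 17.32
tcp_pos: [0.4678, -0.3186, 0.1633]
orientation: [-0.001, 0.892, 0.452, 0.0]
contact_force: [0.1, 0.3, -2.3]
width: 0.0454
turn [ -0.   -0.1 -48.2] shift [162.3 -84.   -1.5] 17.325 0.04539296096010131 [ 0.2   0.66  0.55  1.84 -0.47  0.78  0.37]
```

```bash
python3 -m crank '[[[0,0,-2],[7,-4,0],30],[[0,0,-7],[24,-12,0],30],[[0,0,-13],[45,-23,0],30],[[0,0,-19],[65,-33,0],30],[[0,0,-25],[85,-44,0],30],[[0,0,-31],[105,-54,0],30],[[0,0,-37],[125,-65,0],30],[[0,0,-43],[144,-75,0],30],[[0,0,-47],[158,-82,0],30],[[0,0,-48],[162,-84,0],30]]'
python3 go.py .520 .038 .162 149 0
```

```text
t: 18.58
tcp_pos: [0.496, -0.1366, 0.1634]
orientation: [-0.001, 0.629, 0.777, 0.0]
contact_force: [0.7, -1.4, -1.5]
width: 0.0452
turn [  0.   -0.1 -47. ] shift [165.8  59.8   1.6] 18.575 0.04524537456558112 [-0.01  0.55  0.33  1.97 -0.29  0.66  0.71]
```

```bash
python3 -m crank '[[[0,0,-2],[7,2,0],30],[[0,0,-7],[24,9,0],30],[[0,0,-13],[45,16,0],30],[[0,0,-19],[66,24,0],30],[[0,0,-25],[88,32,0],30],[[0,0,-31],[109,39,0],30],[[0,0,-37],[129,46,0],30],[[0,0,-43],[149,54,0],30],[[0,0,-46],[162,58,1],30],[[0,0,-47],[166,60,1],30]]'
python3 go.py .547 .2188 .1575 196 0
```

```text
t: 19.82
tcp_pos: [0.52, 0.0393, 0.1624]
orientation: [-0.001, 0.266, 0.964, 0.001]
contact_force: [0.4, -0.8, -3.5]
width: 0.0457
turn [  0.1  -0.1 -46.9] shift [ 68.8 168.    5.1] 19.825 0.045665421102141675 [-0.21  0.54  0.11  1.95 -0.1   0.66  1.  ]
```

```bash
python3 -m crank '[[[0,0,-2],[3,7,0],30],[[0,0,-7],[10,24,1],30],[[0,0,-13],[19,45,2],30],[[0,0,-19],[28,66,2],30],[[0,0,-25],[37,88,3],30],[[0,0,-31],[45,109,3],30],[[0,0,-37],[54,130,4],30],[[0,0,-42],[62,150,5],30],[[0,0,-46],[67,163,5],30],[[0,0,-47],[69,168,5],30]]'
python3 - <<'E'
from h import *
b=get_image('scene');cv2.imwrite('pics/s6.png',cv2.resize(b[120:290,370:530],(640,680))[:600,:,::-1])
E
python3 go.py .547 .2188 .0175 196 0
```

```text
t: 21.08
tcp_pos: [0.5469, 0.2199, 0.1575]
orientation: [-0.0, -0.142, 0.99, 0.001]
contact_force: [0.1, 0.5, -3.0]
width: 0.0453
turn [ 0.1 -0.   0.3] shift [  0.3  -1.5 140.1] 21.125 0.04504761334598437 [-0.36  0.63 -0.11  1.76  0.09  0.75  1.34]
```

View pics/s6.png

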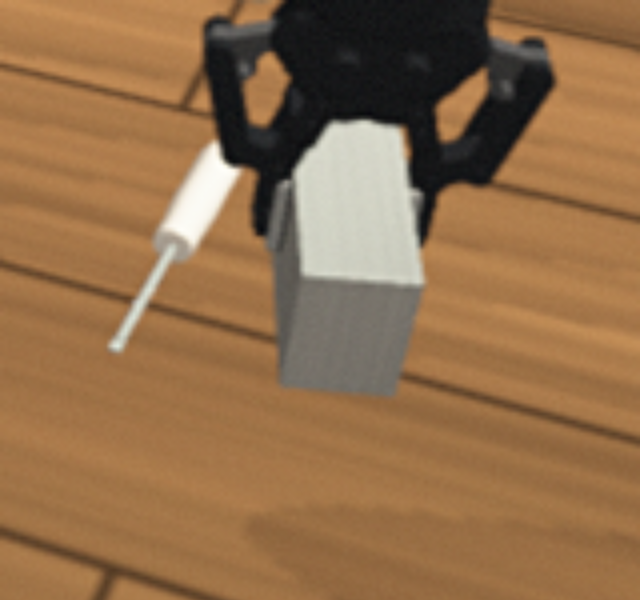

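The tin still hangs level. Lowering.

```bash
python3 -m crank '[[[0,0,0],[0,-1,10],30],[[0,0,0],[0,-1,30],30],[[0,0,0],[0,-1,55],30],[[0,0,0],[0,-1,80],30],[[0,0,0],[0,-1,103],30],[[0,0,0],[0,-1,120],30],[[0,0,0],[0,-1,130],30],[[0,0,0],[0,-1,135],30],[[0,0,0],[0,-1,138],30],[[0,0,0],[0,-1,139],30]]'
python3 -m crank '[[[0,0,0],[0,0,0.5],30],[[0,0,0],[0,0,1],30],[[0,0,0],[0,0,1],30]]'
```

```text
t: 22.38
tcp_pos: [0.5474, 0.2195, 0.0189]
orientation: [0.0, -0.142, 0.99, 0.001]
contact_force: [-0.3, -0.1, -2.3]
width: 0.0455
t: 22.75
tcp_pos: [0.5475, 0.2195, 0.0181]
orientation: [0.0, -0.142, 0.99, 0.001]
contact_force: [-0.4, -0.6, -2.3]
width: 0.0454
```

```bash
python3 -m crank '[[[0,0,0],[0,0,0.5],30],[[0,0,0],[0,0,1],30],[[0,0,0],[0,0,1.5],30],[[0,0,0],[0,0,1.5],30]]'
```

```text
t: 23.25
tcp_pos: [0.5476, 0.2195, 0.0169]
orientation: [0.0, -0.142, 0.99, 0.001]
contact_force: [-0.9, -0.2, 2.0]
width: 0.0451
```

Contact made (+2 N). Release and withdraw.

```bash
python3 -m crank '[[[0,0,0],[0,0,0.3],40],[[0,0,0],[0,0,0.3],50],[[0,0,0],[0,0,0.3],60],[[0,0,0],[0,0,0],75],[[0,0,0],[0,0,0],85],[[0,0,0],[0,0,0],85],[[0,0,0],[0,0,0],85],[[0,0,0],[0,0,0],85]]'
python3 -m crank '[[[0,0,0],[0,0,-5],85],[[0,0,0],[0,0,-20],85],[[0,0,0],[0,0,-40],85],[[0,0,0],[0,0,-65],85],[[0,0,0],[0,0,-90],85],[[0,0,0],[0,0,-115],85],[[0,0,0],[0,0,-140],85],[[0,0,0],[0,0,-160],85],[[0,0,0],[0,0,-165],85],[[0,0,0],[0,0,-165],85]]'
python3 - <<'E'
from fit import *
b=save('scene','s7');get_image('top')
for n in('ball1_center','ball2_center'):print([(round(d['score'],2),np.round(d['location'],3)) for d in boxes_of(n,'top')])
p,f=fit('tin',[.547,.2185,3.42],.14,.046,.06,('scene',));print(p,np.degrees(p[2]),f)
E
```

```text
t: 24.25
tcp_pos: [0.5476, 0.2195, 0.0168]
orientation: [0.0, -0.142, 0.99, 0.001]
contact_force: [-0.4, -1.3, 0.2]
width: 0.0851
t: 25.5
tcp_pos: [0.5475, 0.2191, 0.1823]
orientation: [0.001, -0.142, 0.99, 0.001]
contact_force: [1.1, 0.0, 0.4]
width: 0.0848
[]
[(0.62, array([ 0.543, -0.214,  0.022]))]
[0.54824817 0.21838764 3.40922192] 195.33402725701006 -0.9529298751200769
```

View pics/s7.png

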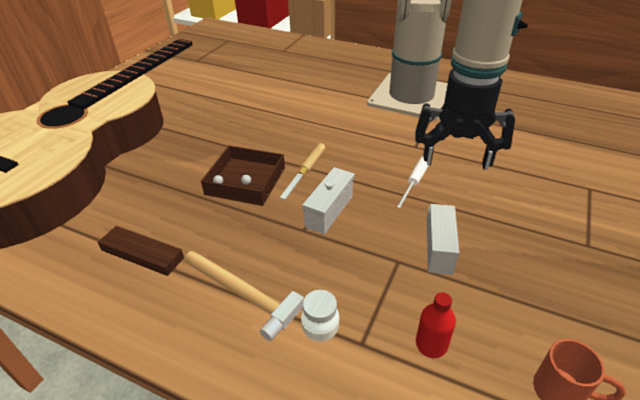

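The picture shows the tin flat on the bench (442,238), both balls at rest in the tray (218,180 and 246,180), and the gripper clear.

```bash
python3 -c "from bench import job_done; print(job_done())"
```

```text
the job is handed in; nothing more can be done
None
```

The job is done and handed in at about 25.7 s, well under the 72 s limit.

- **What I did:** I lifted the spouted tin, carried it level to the tray and tipped it 13°. I held it there about 1.5 s, then poured at about 52° along the tray's diagonal. Afterwards I levelled the tin and stood it back within about 2 mm of where it started. No wrist force reading went above about 6 N.
- **Pause check:** The picture at 13° showed one ball at the foot of the ramp, none out, and the tray empty. The second ball was hidden under the roof, so I could not see it there.
- **Final check:** The last picture shows both balls in the tray, the tin flat on the bench, the gripper clear, and nothing else disturbed. A fit to the scene view puts the tin at (0.548, 0.218), heading 195°.
- **Disagreement:** The detection network, asked for each ball in the last top view, returned only one. Both show plainly in the scene view, and it reported both there straight after the pour.

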